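# Fit the plunger back into the clay extruder

## Robot

A 6-joint arm with a two-finger parallel gripper is mounted at the origin on the work surface; the furniture and walls round the work are solid. World frame = base frame: x ahead of the robot, y to its left, z up, the work surface at z = 0. Lengths are in mm, angles in rad, forces in N, time in s.
With the tool pointing down it reaches from about 350 to 975 mm from the base axis. Payload 17.4 kg.
Tool frame: the origin (TCP) lies midway between the tips of the shut fingers; the grasp point (between the pads) lies 19 mm behind it; z points along the fingers, y is the direction in which the jaws open and shut (so a half turn about z gives the same grasp; the last joint's range is limited). The gripper opens to 85 mm and grips with 20 to 120 N. Pads are 22 mm wide; open, the fingers measure 114 mm over their backs; the gripper's body (76 mm by 85 mm) begins 54 mm behind the grasp point. The pads swing forward as they close: fully open they stand 13 mm farther back than shut.
Start: joints at [1.291, 0.116, 1.442, -0, 1.584, -0.038], TCP at [161.637, 655.367, 231.303] pointing down, gripper open.
Joint ranges: [-2.83, 2.83], [-0.83, 2.19], [0.07, 2.5], [-1.14, 4.28], [0.01, 3], [-2.97, 2.97]. Speed limits (rad/s): [1.89, 1.89, 2.22, 3.14, 3.14, 3.14].

## Interface

Orientations are given as a unit quaternion [x, y, z, w].
In Python, from cell import bot gives the robot as it stands.
- The arm moves only by the shell command python3 -m crank 'ROWS' [FORCE]. ROWS is JSON, a list of rows, each a list of 3 entries, a list of its own where there are three numbers: the shift along the world's x, y, z in mm, then the turn, a rotation vector about the world's x, y, z in degrees, then the gripper's target within -1 to 1 (shut at 1, half-way at 0, fully open at -1). In form: [[[dx, dy, dz], [wx, wy, wz], grip], ...]. A call has 1 to 20 rows; each row is the pose to reach, as a shift and turn from the pose commanded when the call began; what a row does not reach only later rows make up. A row lasts 1/8 s, in which the tool goes at most 62.5 mm and 10.7 degrees, less where a joint would pass 70% of its speed; a pose out of reach is approached as far as the arm can. A call with a gripper value outside its range is refused whole. The fingers move at their own pace and stop on an object; FORCE is the grip in N (left out, the last holds). Time passes only in rows, so rows that repeat a pose let the fingers close. It gives the time, the measured TCP pose, the force and the opening at its end, in the units of the state.
- bot.observe(): the state, without advancing time (a new reading comes with each control period).
- bot.read_camera(name): name is "side" or "top"; returns a dict with "color" (400x640x3 uint8, blue, green, red), "z_map" (400x640 float32, mm along the optical axis (not along the pixel's ray), 0 where there is no reading), "fx", "fy", "cx", "cy" (pixels), "k1" (the pictures are not rectified: a ray, as slopes to the right and down, at radius r is drawn at 1 + k1 r^2 times it, then the intrinsics apply), "extrinsics" (4x4, takes a point from world to camera coordinates). Camera axes: x right, y up, looking along -z (the intrinsics and any distortion apply to the point x, -y, -z); pixel columns grow to the right and rows downward; lengths in mm; the calibration is good to about 2 mm. A picture is of the moment at which its call begins.
- bot.finish_job(): hands the job in, once; it reports no verdict.
The state is a dict: "time_s": time; "joints": joint angles; "qd": joint speeds; "joint_efforts": joint torques, N m; "tcp_pos": TCP position; "orientation": TCP orientation; "ft_force": force on the tool from outside, world axes, zero at the start; "ft_torque": the same for the moment, N m; "width": opening from 0.0 (shut) to 1.0 (fully open).
Only numpy, scipy, OpenCV 4.12 (cv2) and the standard library are available. Lean on these libraries where they do the work, as an engineer would, in place of code of your own. Each camera call takes 0.05 s, during which the arm holds its last target.

## Task

Put the clay extruder back together: take the plunger out of its cradle by the steel rod, slide its tip about halfway into the barrel and let go of it there, then take it again by the wooden handle and push it fully home, until the collar sits flush against the mouth of the barrel. Let go of it, do not drop the plunger, and leave the other things on the table where they are.

Things in the scene. Friction and masses are not known exactly. Their poses are not given: they have to be found in the camera images.
- plunger_center (a point): balance point of the extruder's plunger, on the axis of its steel rod (14 mm thick), 115 mm behind the tip; grasp the rod here. +y runs along the rod towards the tip. The collar's front face is 75 mm behind this point, the middle of the handle 110 mm behind it. At the start it lies in the cradle, axis level, 60 mm above the table
- plunger_tip (a point): very tip of the plunger's nose, on its axis; axes as plunger_center. The nose tapers from 14 mm to 7 mm wide over its last 8 mm
- plunger_collar (a point): middle of the front face (looking to the tip) of the plunger's collar, a dark disc 33 mm wide and 8 mm thick; 190 mm behind the tip, on the axis; axes as plunger_center
- plunger_handle (a point): middle of the plunger's round wooden handle (21 mm thick, 54 mm long), on the axis, 35 mm behind the collar's front face; axes as plunger_center. Released halfway in the bore, the plunger tips in its clearance and the handle hangs about 5 mm below the bore's axis; lift it level again before pushing on, or it jams
- plunger: the whole plunger, one rigid loose piece 252 mm long, about 0.12 kg: round steel rod 190 mm long with a tapered nose, dark collar disc, wooden handle. Origin and axes are those of plunger_center
- mouth (a point): centre of the mouth of the extruder's barrel, a level metal tube (lip 53 mm wide, 44 mm behind it) fixed on a stand, axis 95 mm above the table. +y points into the bore, +z up. Bore 16.4 mm wide, 202 mm deep, closed at the far end, widening to a 25 mm funnel in its first 9 mm; only friction resists the plunger. When home, the collar's front face lies against the lip
- cradle: fixed low wooden cradle of the plunger: board 50x176x12 mm, origin at the centre of its underside, y along the rod (to its tip). Two supports, 14 mm thick and 42 mm wide, at y = -62 and +72 mm, carry the rod in open notches 18 mm wide; tops 68 mm above the table. Between them the rod is free to grasp; plunger_center lies above the origin
- rinse_glass: clear drinking glass with rinse water, 80 mm wide, 91 mm high, at the left of the table; a bystander; origin at the centre of its underside
- brush_3: painting brush lying on the table, 230 mm long, 14 mm thick, near the cradle; a bystander; origin at the centre of its underside
- stilt_0: small three-legged ceramic stilt, 58x50x24 mm, right of the banding wheel; a bystander; origin at the centre of its underside
- pigment_rose: pigment jar, 42 mm wide, 62 mm high, among the other jars at the right; a bystander; origin at the centre of its underside
- pigment_chalk: pigment jar, 38 mm wide, 48 mm high, among the other jars at the right; a bystander; origin at the centre of its underside
- paste_pot: small plain white pot, 56 mm wide, 51 mm high, at the back beside the tin box; a bystander; origin at the centre of its underside

How it is judged (in metres and radians):
On the way, in this order (a step that is already met when the one before it is completed fails the run):
1. the plunger's tip is 40 to 160 mm inside the bore and the plunger is released there (y of plunger_tip in the frame of mouth between 0.04 and 0.16 m and x of plunger_tip in the frame of mouth between -0.006 and 0.006 m and z of plunger_tip in the frame of mouth between -0.006 and 0.006 m and angle between the y axis of plunger and the y axis of mouth, either way round below 0.07 rad and contact force between the fingers and plunger below 0.05 N), for 0.2 s.
2. with the plunger at least partway in, the fingers hold it behind the collar (the grasp point is level with the handle) (y of plunger_tip in the frame of mouth above 0.04 m and y of the grasp point in the frame of plunger between -0.145 and -0.08 m and contact force between the fingers and plunger above 1 N), for 0.1 s.
At the end, for the whole second after the job is handed in: The collar's front face is within 4 mm of the barrel's mouth along the bore and within 5 mm of its centre, the plunger's axis is within 0.04 rad of the bore's axis, and the plunger is released and at rest (y of plunger_collar in the frame of mouth above -0.004 m and angle between the y axis of plunger and the y axis of mouth, either way round below 0.04 rad and x of plunger_collar in the frame of mouth between -0.005 and 0.005 m and z of plunger_collar in the frame of mouth between -0.005 and 0.005 m and linear speed of plunger below 0.01 m/s and contact force between the fingers and plunger below 0.05 N); the robot touches nothing.
It fails at once if the plunger is dropped onto the table (height (world z) of plunger_center below 0.035 m).
It fails at once if a bystander (rinse glass, brush, stilt, pigment jar or pot) moved by more than 30 mm (distance of any of rinse_glass, brush_3, stilt_0, pigment_rose, pigment_chalk, paste_pot from where it was at the start of the episode above 0.03 m).
It also fails if it takes over 64 s, if anything falls off the work surface, if the arm or the gripper's body presses on something with over 40 N, if the wrist force passes 120 N, or if a joint passes its speed limit or range.

## Working session

There is one attempt and no reset: what is moved stays moved. The work goes in short steps, Python scripts to look and compute and a shell command to move; the robot and the scene stay as the last step left them, time stands still between calls to the robot, and variables do not carry over. Pictures are saved under pics/ and viewed, and the job is handed in when it is done.

```bash
ls; mkdir -p pics; python3 - <<'E'
from cell import bot
import cv2,numpy as np
print(bot.observe())
for n in("side","top"):
    d=bot.read_camera(n); cv2.imwrite(f"pics/{n}0.png",d["color"]); np.savez(f"{n}0.npz",**d)
    print(n,d["fx"],d["fy"],d["cx"],d["cy"],d["k1"],np.round(d["extrinsics"],4).tolist())
E
```

```text
pics
{'time_s': 0.0, 'joints': array([ 1.29120824e+00,  1.16503690e-01,  1.44225674e+00, -1.43340508e-05,
        1.58401614e+00, -3.78026454e-02]), 'qd': array([ 0.00025665, -0.00051309, -0.00064898,  0.00099428, -0.00110126,
        0.00137894]), 'joint_efforts': array([ 4.90314651e-04, -7.31987000e+01, -6.32483268e+01, -1.81284832e-05,
        6.72257403e-03,  8.23105961e-05]), 'tcp_pos': array([161.58141783, 655.17860925, 230.55553203]), 'orientation': array([ 1.20598530e-01,  9.92701186e-01, -5.85652626e-04, -8.64708575e-05]), 'ft_force': array([0.36794408, 0.34542808, 0.26204404]), 'ft_torque': array([-0.03266663,  0.00248661,  0.02019814]), 'width': 1.0010546152441855}
side 363.7928116873818 363.7928116873818 325.8925705335376 195.39973031132578 -0.002504820859032082 [[0.9967, -0.0787, -0.0185, -565.6426], [0.061, 0.5826, 0.8104, -114.1284], [-0.053, -0.8089, 0.5855, -979.2721], [0.0, 0.0, 0.0, 1.0]]
top 516.6340639849582 516.6340639849582 320.71577937905676 190.37078532170122 -0.014292063835252675 [[-0.0171, -0.9998, -0.007, 7.4942], [0.983, -0.0181, 0.1826, -541.4048], [-0.1827, -0.0038, 0.9832, -1568.8423], [0.0, 0.0, 0.0, 1.0]]
```

View pics/side0.png

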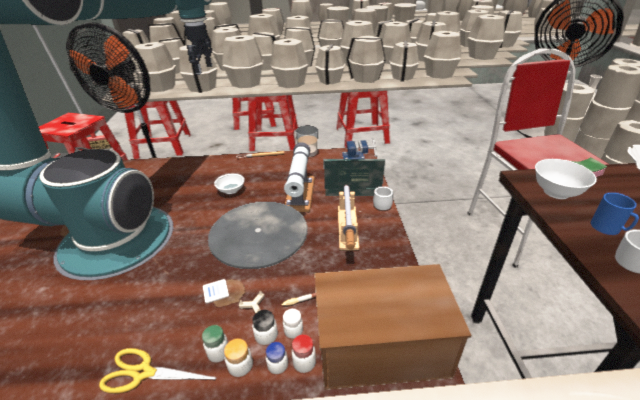

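View pics/top0.png

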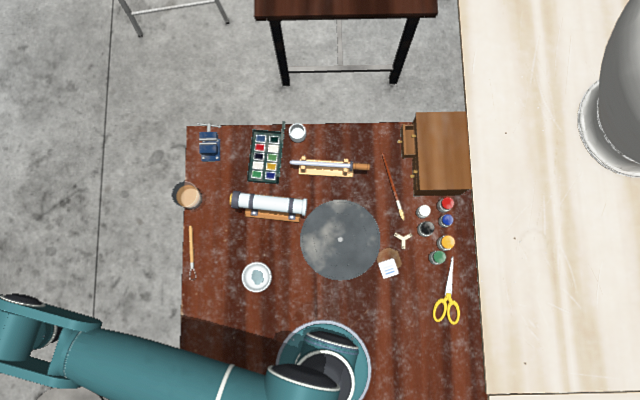

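```bash
python3 - <<'E'
import cv2
a=cv2.imread("pics/top0.png");cv2.imwrite("pics/top0z.png",cv2.resize(a[115:235,215:415],None,fx=4,fy=4,interpolation=cv2.INTER_CUBIC))
a=cv2.imread("pics/side0.png");cv2.imwrite("pics/side0z.png",cv2.resize(a[120:270,260:420],None,fx=4,fy=4,interpolation=cv2.INTER_CUBIC))
E
```

```text
(no output)
```

View pics/top0z.png

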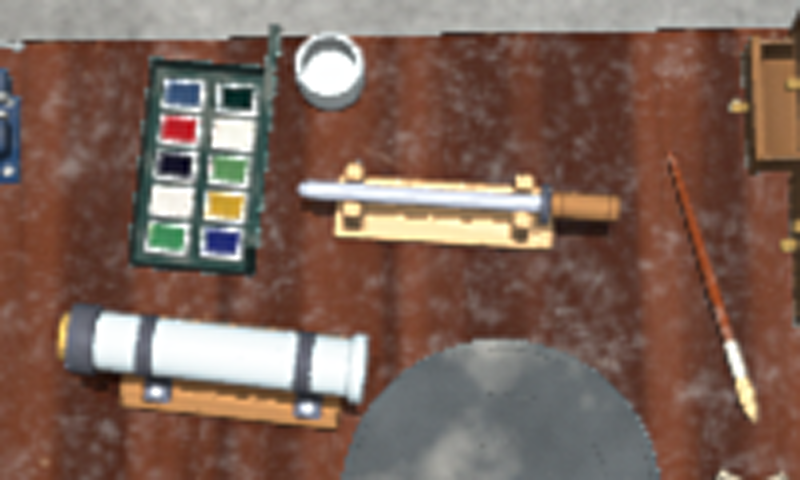

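View pics/side0z.png

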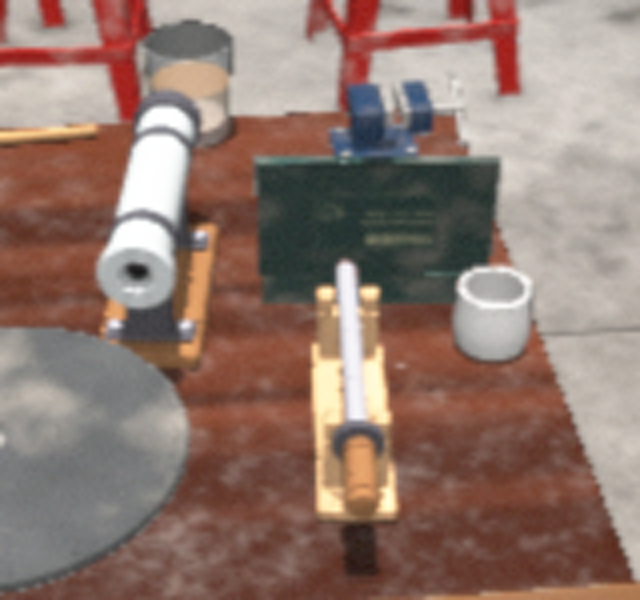

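```bash
cat > h.py <<'E'
import numpy as np,cv2
def load(f): return dict(np.load(f))
def rays(d,uv):
    K=np.array([[d["fx"],0,d["cx"]],[0,d["fy"],d["cy"]],[0,0,1]],float)
    n=cv2.undistortPoints(np.asarray(uv,float).reshape(-1,1,2),K,np.array([float(d["k1"]),0,0,0]))[:,0]
    c=np.c_[n[:,0],-n[:,1],-np.ones(len(n))]
    E=d["extrinsics"];R=E[:3,:3];t=E[:3,3]
    return -R.T@t, c@R   # origin, world directions (depth 1)
def onplane(d,uv,z):
    o,r=rays(d,uv); return o+r*((z-o[2])/r[:,2])[:,None]
def cloud(d):
    v,u=np.mgrid[0:400,0:640]; o,r=rays(d,np.c_[u.ravel(),v.ravel()])
    return (o+r*d["z_map"].reshape(-1,1)).reshape(400,640,3)
def proj(d,P):
    E=d["extrinsics"];p=np.atleast_2d(P)@E[:3,:3].T+E[:3,3];a=p[:,:2]/-p[:,2:]*[1,-1]
    a=a*(1+d["k1"]*(a**2).sum(1,keepdims=True)); return a*d["fx"]+[d["cx"],d["cy"]]
E
python3 - <<'E'
from h import *
for n in("top","side"):
    d=load(n+"0.npz");C=cloud(d)
    # table noise
    for uv in ([(340,290),(400,150)] if n=="top" else [(250,160),(170,300)]):
        p=C[uv[1]-4:uv[1]+5,uv[0]-4:uv[0]+5].reshape(-1,3);print(n,uv,p.mean(0).round(1),p.std(0).round(1))
d=load("top0.npz");C=cloud(d)
m=(C[...,2]>54)&(C[...,0]>480)&(C[...,0]<860)&(C[...,1]>-160)&(C[...,1]<260)
out=np.zeros((400,640),np.uint8);out[m]=np.clip(C[m][:,2]*2,0,255)
cv2.imwrite("pics/hz.png",cv2.resize(out[115:235,215:415],None,fx=4,fy=4,interpolation=0))
for v in range(150,222,3):
    print(v,[int(C[v,u,2]) for u in range(228,376,6)])
E
```

```text
top (340, 290) [233.5 -56.7   0.8] [7.9 8.1 3.2]
top (400, 150) [ 675.3 -260.8   19.5] [10.9  5.1 26.1]
side (250, 160) [324.4 380.7  -0.5] [ 9.4 17.8  1.9]
side (170, 300) [ 201.8 -224.1   -0.3] [6.1 7.3 1.2]
150 [0, -1, 4, 3, -2, 13, 12, 18, 15, 5, 2, -1, 5, 9, 0, 3, 0, -4, 4, 1, -3, 6, -2, 0, -1]
153 [0, 7, 0, 1, 1, 16, -1, -2, 3, 0, 1, 6, 1, 5, 1, -2, 1, 0, 0, 8, -4, -3, -1, -2, 6]
156 [7, -1, -6, -1, 4, 13, -2, 16, 10, -1, -5, -6, -1, 0, -4, -2, -1, 0, -2, 5, 0, -1, 1, 9, -2]
159 [1, 3, 3, -3, 5, 14, 1641, 20, 18, -5, 6, 3, 5, 1, 12, 1, 7, 1641, 4, 0, 1641, 5, 7, -1, 3]
162 [-1, -2, -2, -7, 3, 14, 2, 0, 9, 1, 2, 72, 68, 66, 63, 68, 68, 19, 14, 10, 5, 1, 0, 7, 0]
165 [2, 1, 0, 0, 21, 17, 1, 19, 12, 2, 5, 3, 10, 72, 65, 64, 67, 65, 67, 64, 67, 69, 71, 68, 4]
168 [0, 2, 2, -2, 12, 18, 4, 18, 13, 1, 0, 0, 68, 9, 10, 9, 14, 14, 15, 16, 12, 72, 67, 66, -1]
171 [-5, -1, -2, -4, 16, 18, -2, 4, 2, 2, 8, -6, 9, 8, 15, 15, 17, 10, 12, 8, 6, -8, 0, 1, 0]
174 [0, 3, 8, -4, 11, 9, 1, 20, 1, 0, 3, 0, 7, 5, 9, 11, 14, 6, 15, 13, 16, 2, -4, -1, 7]
177 [0, -3, -7, -1, 15, 14, 0, 20, 123, 7, 0, 6,
[... 733 characters left out ...]
, 115, 112, 113, 116, 112, 94, 6, 2, 3, 51, 50, 43, 50, 3, -2, 3, 6]
204 [3, 116, 119, 109, 118, 120, 114, 117, 119, 108, 119, 116, 121, 83, -1, 0, 46, 43, 46, 53, 47, 50, 2, 5, -7]
207 [0, 108, 100, 99, 112, 109, 112, 115, 108, 109, 117, 118, 110, -3, 1, 47, 45, 47, 51, 55, 48, 46, 50, 4, -4]
210 [2, -5, -3, 16, 18, 12, 13, 98, 110, 1641, 109, 109, 109, 3, 2, 45, 51, 45, 47, 41, 46, 43, 49, 48, 3]
213 [2, 0, 1, 14, 20, 14, 9, 18, 17, 19, 16, 32, 96, 1, 41, 46, 41, 52, 50, 47, 50, 49, 47, 47, 1]
216 [-3, 0, 2, 12, 8, 14, 12, 11, 11, 15, 21, 19, 0, -2, 46, 50, 44, 49, 48, 44, 49, 42, 47, 45, 44]
219 [-10, -5, 4, 0, 0, 9, 3, 8, 17, 18, 14, 20, 8, 49, 49, 48, 46, 57, 50, 53, 45, 51, 49, 47, 52]
```

View pics/hz.png

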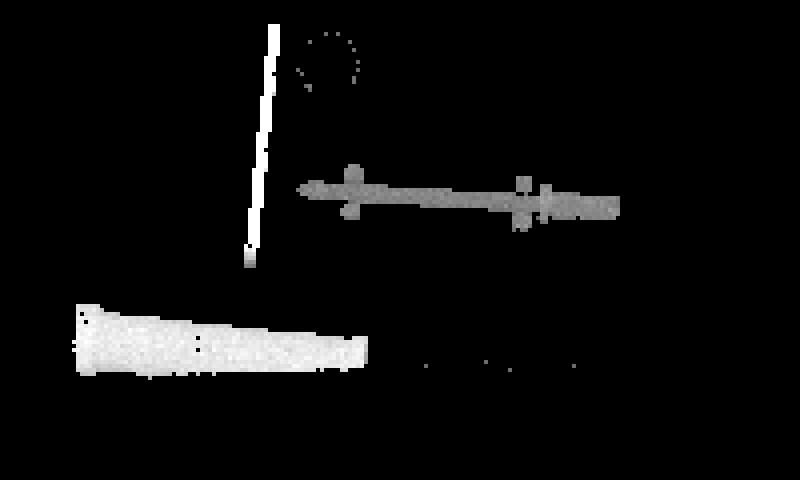

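```bash
cat > meas.py <<'E'
from h import *
def mid_fit(d,mask,cols,z):
    pts=[];w=[]
    for u in cols:
        r=np.where(mask[:,u])[0]
        if len(r)<2: continue
        pts.append((u,(r.min()+r.max())/2));w.append(r.max()-r.min()+1)
    P=onplane(d,pts,z)
    (vx,vy,x0,y0)=cv2.fitLine(P[:,:2].astype(np.float32),cv2.DIST_HUBER,0,.01,.01).ravel()
    if vy<0: vx,vy=-vx,-vy
    res=(P[:,0]-x0)*vy-(P[:,1]-y0)*vx
    return np.array([x0,y0]),np.array([vx,vy]),np.array(w),res,P
E
python3 - <<'E'
from meas import *
d=load("top0.npz");C=cloud(d);img=d["color"];hsv=cv2.cvtColor(img,cv2.COLOR_BGR2HSV)
Z=C[...,2]
box=np.zeros((400,640),bool);box[155:172,288:372]=1
m=box&(Z>45)&(Z<90)
p,v,w,res,P=mid_fit(d,m,list(range(306,343)),60)
print("rod",p,v,"ang x/y deg",np.degrees(np.arctan2(v[0],v[1])),w,res.std())
c=np.where(m.any(0))[0];print("cols",c.min(),c.max())
def along(u,z=60):
    # on rod axis at column u
    r=np.where(m[:,u])[0].mean();return onplane(d,[(u,r)],z)[0,:2]
a=along(c.min());b=along(c.max());print("tip~",a,"end~",b,"len",np.linalg.norm(a-b))
# barrel
box[:]=0;box[188:220,225:312]=1
mb=box&((Z>60)|((hsv[...,1]<60)&(hsv[...,2]>120)))
cv2.imwrite("pics/mb.png",cv2.resize((mb*255).astype(np.uint8)[180:225,215:325],None,fx=7,fy=7,interpolation=0))
for rng in(range(241,249),range(255,287),list(range(240,249))+list(range(255,287))):
    p,v,w,res,P=mid_fit(d,mb,list(rng),95);print("barrel",p,v,np.degrees(np.arctan2(v[0],v[1])),w,res.std())
print([(u,np.where(mb[:,u])[0].min(),np.where(mb[:,u])[0].max()) for u in range(296,310) if mb[:,u].any()])
E
```

```text
rod [624.5334     -2.2654743] [0.08043836 0.9967596 ] ang x/y deg 4.613763 [5 5 5 5 5 5 4 4 4 4 4 4 4 4 5 5 5 5 5 5 5 5 4 4 4 4 4 4 4 4 5 5 5 5 5 5 5] 0.4473416423337375
cols 289 369
tip~ [632.19916478  96.11257365] end~ [ 614.58659789 -155.01039235] len 251.73983904904225
barrel [507.33734 228.43199] [-0.04849089  0.99882364] -2.7794127 [23 15 15 15 15 15 15 15] 3.8175998549697674
barrel [496.53064 146.98344] [0.1099989 0.9939317] 6.3152523 [22 22 21 16 16 15 15 15 21 14 15 15 15 16 15 15 15 15 14 15 15 16 15 15
 15 20 15 15 15 15 15 16] 3.141641483780192
barrel [499.0274  165.67284] [0.12454624 0.9922138 ] 7.1545525 [16 23 15 15 15 15 15 15 15 22 22 21 16 16 15 15 15 21 14 15 15 15 16 15
 15 15 15 14 15 15 16 15 15 15 20 15 15 15 15 15 16] 3.536408288687666
[(296, np.int64(199), np.int64(213)), (297, np.int64(199), np.int64(213)), (298, np.int64(199), np.int64(213)), (299, np.int64(196), np.int64(213)), (300, np.int64(199), np.int64(218)), (301, np.int64(199), np.int64(214)), (302, np.int64(199), np.int64(215)), (303, np.int64(199), np.int64(215)), (304, np.int64(198), np.int64(215)), (305, np.int64(198), np.int64(214)), (306, np.int64(199), np.int64(208)), (309, np.int64(216), np.int64(216))]
```

View pics/mb.png

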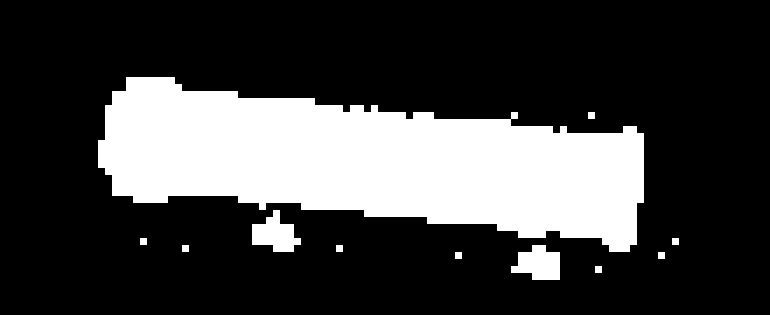

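```bash
cat >> meas.py <<'E'
def edges(ch,u,r0,r1,frac=.5):
    """half-level crossings of the bright strip in column u between rows r0..r1"""
    s=ch[r0:r1+1,u].astype(float);k=int(np.argmax(s));n=len(s)
    pk=np.sort(s)[-3:].mean()
    lo=s[:k+1].min();hi=s[k:].min()
    a=k
    t=lo+frac*(pk-lo)
    while a>0 and s[a-1]>t:a-=1
    if a==0:return None
    e0=a-1+(t-s[a-1])/(s[a]-s[a-1])
    t=hi+frac*(pk-hi);b=k
    while b<n-1 and s[b+1]>t:b+=1
    if b==n-1:return None
    e1=b+(s[b]-t)/(s[b]-s[b+1])
    return r0+e0,r0+e1
def strip(d,ch,cols,rows,z):
    pts=[];w=[]
    for u in cols:
        r0,r1=rows(u) if callable(rows) else rows
        e=edges(ch,u,r0,r1)
        if e: pts.append((u,(e[0]+e[1])/2));w.append(e[1]-e[0])
    P=onplane(d,pts,z);vx,vy,x0,y0=[float(q) for q in cv2.fitLine(P[:,:2].astype(np.float32),cv2.DIST_HUBER,0,.01,.01).ravel()]
    if vy<0:vx,vy=-vx,-vy
    return np.array([x0,y0]),np.array([vx,vy]),np.array(w),(P[:,0]-x0)*vy-(P[:,1]-y0)*vx
E
python3 - <<'E'
from meas import *
d=load("top0.npz");B=cv2.GaussianBlur(d["color"],(1,3),0)[...,0]
def rep(n,r,y):
    p,v,w,res=r;print(n,"angle",np.degrees(np.arctan2(v[0],v[1])),"x at y",[(yy,round(p[0]+(yy-p[1])*v[0]/v[1],1)) for yy in y],"w",w.round(1)[::4],"res",res.std().round(2))
barrow=lambda u:(int(round(190+(u-230)*.09)),int(round(213+(u-230)*.09)))
for c in(range(240,249),range(256,287),list(range(240,249))+list(range(256,287))):
    rep("barrel",strip(d,B,c,barrow,95),(50,100,250))
rod=lambda u:(int(158+(u-290)*.075),int(168+(u-290)*.075))
rep("rod",strip(d,B,range(306,343),rod,60),(-20,0,96))
for u in(270,320):print(B[155:180 if u>300 else 175,u] if u>300 else B[185:220,u])
for r in(203,206,209):print(r,B[r,296:314],onplane(d,[(306.5,r)],95)[0])
for r in(161,162,163):print(r,B[r,284:296])
E
```

```text
barrel angle 4.331416470605895 x at y [(50, np.float64(494.1)), (100, np.float64(497.9)), (250, np.float64(509.3))] w [13.7 14.1 12.8] res 0.47
barrel angle 7.345913329426 x at y [(50, np.float64(484.6)), (100, np.float64(491.0)), (250, np.float64(510.4))] w [13.9 13.7 14.  13.9 14.1 14.  14.1 14.1] res 0.13
barrel angle 7.256738663300516 x at y [(50, np.float64(484.7)), (100, np.float64(491.1)), (250, np.float64(510.2))] w [13.7 14.1 12.8 13.9 14.  13.8 14.1 14.  14.  14.2] res 0.32
rod angle 4.8530380008084935 x at y [(-20, np.float64(625.2)), (0, np.float64(626.9)), (96, np.float64(635.1))] w [4.5 4.9 5.2 4.4 4.6 4.8 4.3 4.4 4.6 4.6] res 0.34
[ 39  43  43  39  39  46  55  55  47  49  93 170 229 249 251 253 254 255
 255 254 253 251 247 236 197 126  65  48  68  94 100  96  93  77  48]
[ 58  57  53  53  74 127 190 230 247 243 194 122  87  92 124 166 184 185
 184 154  94  57  54  60  61]
203 [253 252 252 252 253 251 236 251 255 255 176  72  38  37  39  39  41  43] [494.92795928  41.48251497  95.        ]
206 [255 255 255 255 255 253 245 255 255 255 145  52  32  42  57  58  54  51] [485.73078546  41.59346035  95.        ]
209 [251 252 252 253 254 241 242 255 255 234 110  43  41  51  58  54  57  77] [476.5531816   41.70421111  95.        ]
161 [ 52  55  49  40  41  95 193 216 235 236 230 228]
162 [ 54  55  50  41  44 107 209 236 249 250 250 250]
163 [ 56  53  51  46  46  80 153 185 206 213 220 224]
```

```bash
python3 - <<'E'
from meas import *
d=load("side0.npz");im=d["color"]
x0,y0,x1,y1=280,175,310,200
cv2.imwrite("pics/mouth.png",cv2.resize(im[y0:y1,x0:x1],None,fx=20,fy=20,interpolation=cv2.INTER_NEAREST))
g=im.min(2)
print(g[180:200,284:306])
# predicted
for y in(41,43,45):
    P=[485+(y-50)*.128,y,95];print(y,proj(d,P))
# rod tip & collar predicted in side
t=load("top0.npz");print("top",proj(t,[484,43,95]))
for s in(96,-19):print(proj(d,[635.1+(s-96)*.085,s,60]))
E
```

```text
[[ 58  60  81 176 242 253 254 254 254 254 254 254 254 254 252 248 241 226
  181 115  70  64]
 [ 64  79 127 225 249 252 252 249 247 246 245 250 252 253 252 249 241 223
  184 127  74  72]
 [ 73 107 194 242 239 230 213 189 181 183 187 202 216 236 246 249 243 224
  178 113  67  59]
 [ 89 155 223 231 207 186 173 168 164 166 172 177 175 177 199 229 239 230
  181 107  58  55]
 [105 184 206 186 176 174 172 165 163 165 170 173 172 170 171 184 213 223
  197 131  64  54]
 [138 182 185 174 173 173 171 159 138 134 151 162 165 169 171 175 181 207
  205 149  71  54]
 [144 177 175 173 171 169 152 110  66  56  63  76 112 150 170 174 178 183
  192 148  77  52]
 [152 178 175 173 174 159 137  95  45  29  32  33  61 129 164 175 175 173
  175 145  85  56]
 [149 173 172 171 171 153 137 110  74  41  31  35  63 121 162 176 178 177
  170 135  78  56]
 [139 174 174 173 172 158 149 143 112  76  64  75 106 132 159 173 175 175
  169 133  76  53]
 [109 156 170 174 172 176 165 156 151 139 134 139 148 154 170 173 175 175
  169 129  74  56]
 [100 146 169 171 172 175 173 176 182 172 178 174 168 177 181 175 176 174
  1
[... 253 characters left out ...]
73 169 172 174 161 134
   92  60  56  53]
 [ 65  54  61  97 130 159 164 165 172 177 176 175 170 170 165 152 120  88
   63  58  54  55]
 [ 69  63  68  97 110 121 125 136 155 161 165 164 155 136 123 100  77  68
   58  52  52  51]
 [ 69  65  79  99 110 109 104  91  87  87  94  94  84  81  69  67  66  67
   59  58  52  58]
 [ 60  62  96 107 109 111 101  83  70  67  66  70  63  68  68  64  65  66
   58  59  55  59]
 [ 52  57  82 124 147 135 105  80  68  64  67  63  60  68  65  68  64  62
   56  53  61  87]]
41 [[293.17388419 189.37164388]]
43 [[293.2642966  188.94508401]]
45 [[293.35440998 188.51993614]]
top [[306.04242872 206.57347365]]
[[346.13199801 185.33832245]]
[[347.83640951 209.92656642]]
```

View pics/mouth.png

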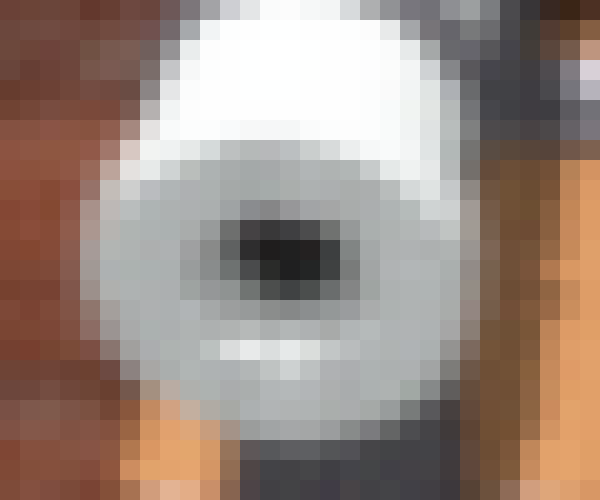

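```bash
python3 -m crank '[[[464,-674.5,0],[0,0,-80.9],-1],[[464,-674.5,0],[0,0,-80.9],-1],[[464,-674.5,0],[0,0,-80.9],-1],[[464,-674.5,0],[0,0,-80.9],-1],[[464,-674.5,0],[0,0,-80.9],-1],[[464,-674.5,0],[0,0,-80.9],-1],[[464,-674.5,0],[0,0,-80.9],-1],[[464,-674.5,0],[0,0,-80.9],-1],[[464,-674.5,0],[0,0,-80.9],-1],[[464,-674.5,0],[0,0,-80.9],-1],[[464,-674.5,0],[0,0,-80.9],-1],[[464,-674.5,0],[0,0,-80.9],-1],[[464,-674.5,0],[0,0,-80.9],-1],[[464,-674.5,0],[0,0,-80.9],-1],[[464,-674.5,-60],[0,0,-80.9],-1],[[464,-674.5,-90],[0,0,-80.9],-1],[[464,-674.5,-90],[0,0,-80.9],-1],[[464,-674.5,-90],[0,0,-80.9],-1]]' 30
cat > snap.py <<'E'
import sys,cv2
from cell import bot
from h import *
t=sys.argv[1];o=bot.observe();print(o["time_s"],o["tcp_pos"].round(2),o["orientation"].round(4),o["ft_force"].round(1),round(o["width"],3))
for n in("side","top"):
    d=bot.read_camera(n);np.savez(n+t+".npz",**d)
    c=d["color"][115:265,240:440] if n=="side" else d["color"][115:265,215:415]
    cv2.imwrite(f"pics/{n}{t}.png",cv2.resize(c,None,fx=4,fy=4,interpolation=cv2.INTER_CUBIC))
E
python3 snap.py 1
```

```text
time_s: 2.35
tcp_pos: [626.1, -18.7, 143.1]
orientation: [0.736, 0.677, 0.001, 0.001]
ft_force: [-0.3, 0.7, -0.2]
width: 1.002
2.35 [626.05 -18.7  143.13] [7.357e-01 6.774e-01 6.000e-04 6.000e-04] [-0.3  0.7 -0.2] 1.002
```

View pics/side1.png

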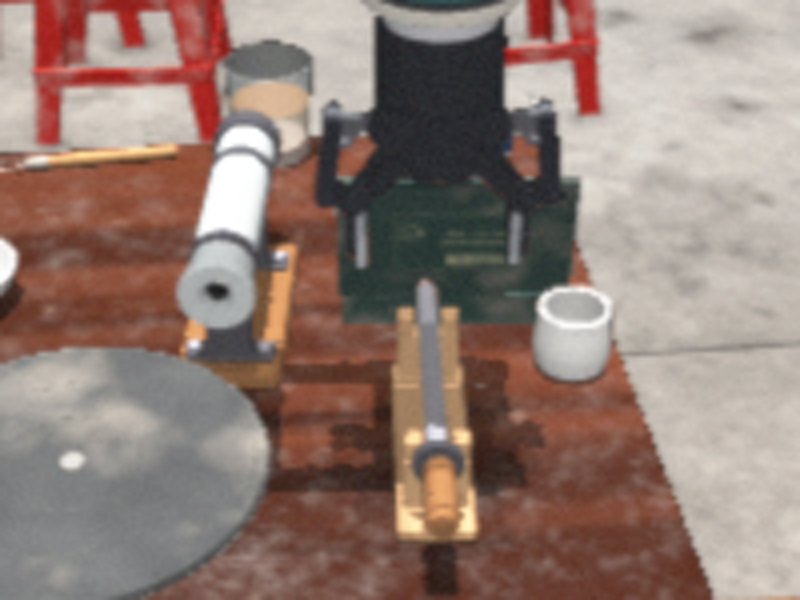

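View pics/top1.png

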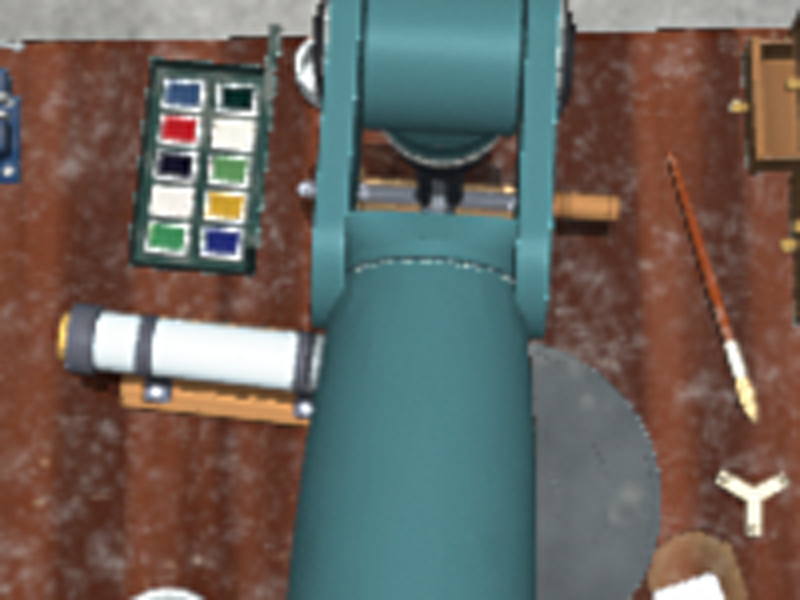

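```bash
python3 -m crank '[[[0,0,-40],[0,0,0],-1],[[0,0,-80],[0,0,0],-1],[[0,0,-100],[0,0,0],-1],[[0,0,-100],[0,0,0],-1],[[0,0,-100],[0,0,0],-1],[[0,0,-100],[0,0,0],1],[[0,0,-100],[0,0,0],1],[[0,0,-100],[0,0,0],1],[[0,0,-100],[0,0,0],1],[[0,0,-100],[0,0,0],1],[[0,0,-100],[0,0,0],1],[[0,0,-100],[0,0,0],1],[[0,0,-100],[0,0,0],1]]' 40; python3 snap.py 2
```

```text
time_s: 4.08
tcp_pos: [625.7, -19.1, 41.5]
orientation: [0.736, 0.677, 0.0, 0.0]
ft_force: [-0.8, -0.6, 4.1]
width: 0.149
4.075 [625.72 -19.13  41.5 ] [7.358e-01 6.772e-01 1.000e-04 1.000e-04] [-0.8 -0.6  4.1] 0.149
```

View pics/side2.png

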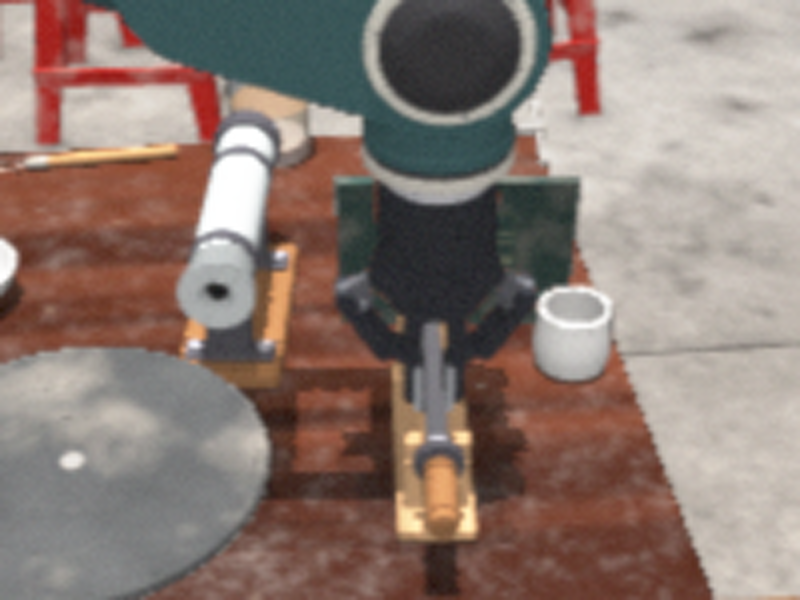

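```bash
python3 -m crank '[[[0,0,8],[0,0,0],1],[[0,0,20],[0,0,0],1],[[0,0,40],[0,0,0],1],[[0,0,60],[0,0,0],1],[[0,0,75],[0,0,0],1],[[0,-25,75],[0,0,-0.5],1],[[-20,-55,75],[0,0,-1],1],[[-50,-77.3,75],[0,0,-1.5],1],[[-80,-77.3,75],[0,0,-2],1],[[-110,-77.3,75],[0,0,-2.5],1],[[-135,-77.3,75],[0,0,-2.5],1],[[-152,-77.3,70],[0,0,-2.5],1],[[-159,-77.3,60],[0,0,-2.5],1],[[-159,-77.3,50],[0,0,-2.5],1],[[-159,-77.3,42],[0,0,-2.5],1],[[-159,-77.3,36],[0,0,-2.5],1],[[-159,-77.3,35],[0,0,-2.5],1],[[-159,-77.3,35],[0,0,-2.5],1],[[-159,-77.3,35],[0,0,-2.5],1]]'; python3 snap.py 3
```

```text
time_s: 6.55
tcp_pos: [466.8, -96.5, 76.6]
orientation: [0.75, 0.661, 0.0, 0.0]
ft_force: [0.7, -0.2, -0.9]
width: 0.149
6.55 [466.84 -96.48  76.64] [7.504e-01 6.610e-01 1.000e-04 2.000e-04] [ 0.7 -0.2 -0.9] 0.149
```

View pics/side3.png

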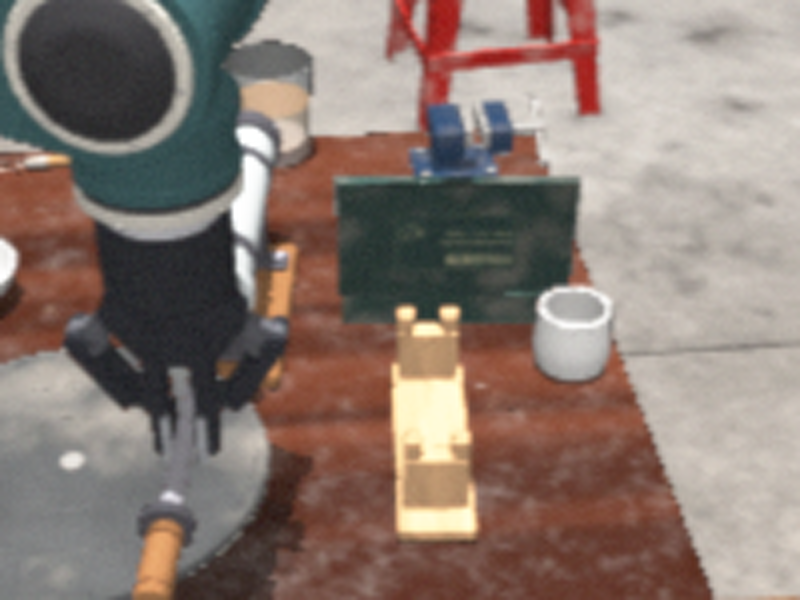

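View pics/top3.png

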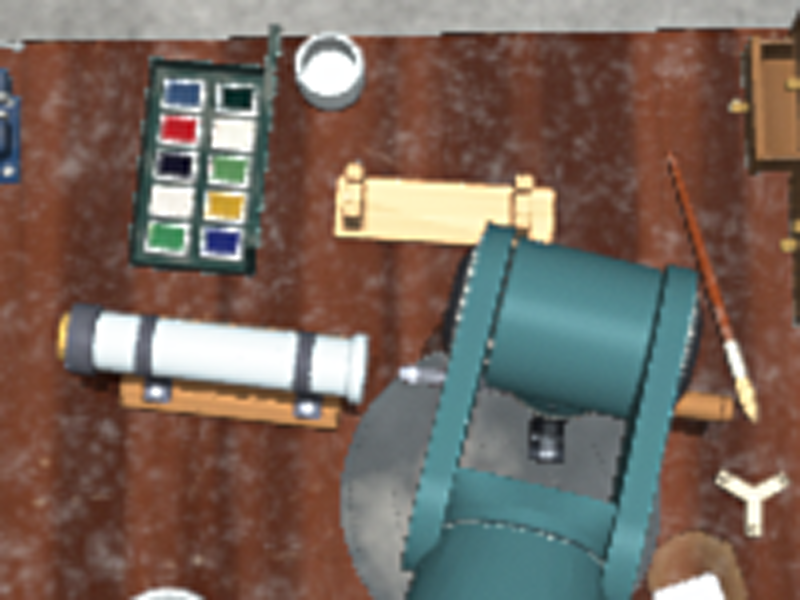

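```bash
python3 - <<'E'
from meas import *
d=load("top3.npz");B=d["color"][...,0];S=cv2.cvtColor(d["color"],cv2.COLOR_BGR2HSV)
c=np.array([466.8,-96.5,95]);v=np.array([.1273,.9919,0])
for s in(115,95,-82,-110,-137):print(s,proj(d,c+s*v)[0].round(2))
for u in range(317,326):print(u,edges(B,u,203,214),B[203:215,u])
print(B[206:211,310:322])
R=d["color"][...,2].astype(int)-d["color"][...,0]
for u in range(386,398,2):print(u,R[208:226,u])
s=load("side3.npz")
for q in(-75,-82,-110,-130):print(q,proj(s,c+q*v)[0].round(2))
cv2.imwrite("pics/s3h.png",cv2.resize(s["color"][225:275,260:300],None,fx=12,fy=12,interpolation=0))
E
```

```text
115 [314.45 207.26]
95 [321.02 207.97]
-82 [379.34 214.32]
-110 [388.59 215.32]
-137 [397.53 216.29]
317 (np.float64(206.1152647975078), np.float64(209.91256830601094)) [ 62  59  79 140 247 255 235 174 115 113 116 116]
318 (np.float64(206.08024691358025), np.float64(210.16666666666666)) [ 57  58  77 145 253 255 243 194 117 112 114 115]
319 (np.float64(206.10199004975124), np.float64(209.82323232323233)) [ 61  72 100 123 190 224 182 149 111 113 113 114]
320 (np.float64(205.45454545454547), np.float64(209.8125)) [ 48  67 100 111 153 176 157 133 113 114 113 113]
321 (np.float64(206.0185185185185), np.float64(210.0679012345679)) [ 61 114 105 111 147 172 168 139 112 113 113 113]
322 (np.float64(206.17156862745097), np.float64(210.22695035460993)) [ 68 110 105 110 144 170 177 138  91 111 113 111]
323 (np.float64(206.81720430107526), np.float64(210.28333333333333)) [108 109 106 110 141 166 185 143  93 109 110 109]
324 (np.float64(207.35772357723576), np.float64(210.28231292517006)) [111 112 106 107 122 163 193 146  97 106 107 110]
325 (np.float64(207.48958333333334), np.float64(209.93076923
[... 164 characters left out ...]
71  72  61  60 109 224 242 255 255 224 176 172]
 [ 58  52  51  70  98 174 201 235 243 182 157 168]
 [ 41  39  64 100 110 113 101 174 194 149 133 139]]
386 [ -6  -6  -5  -1  23  73 107 124 118 104  84  42  28  30  32  45  65  65]
388 [ 36  43  36  32  43 101 113 117 114 105  87  53  22  25  27  39  64  63]
390 [ 38  32  34  28  29  75 107 113 116 109  95  70  25  18  20  24  39  48]
392 [ 36  32  35  32  33  66 103 113 117 112 101  82  30  23  28  30  31  39]
394 [ 40  38  36  39  34  49  96 110 117 114 105  87  40  28  28  30  32  34]
396 [ 48  43  42  39  29  32  80 101 106 109 106  88  47  34  41  44  44  40]
-75 [281.77 244.28]
-82 [281.31 246.48]
-110 [279.38 255.6 ]
-130 [277.93 262.44]
```

View pics/s3h.png

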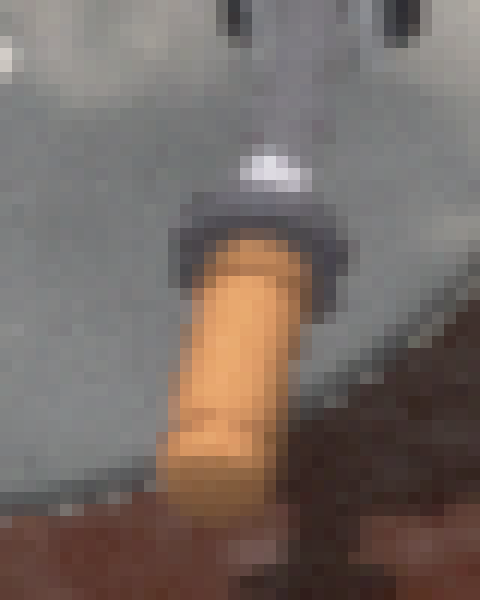

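```bash
python3 -m crank '[[[1.3,10,0],[0,0,0],1],[[2.6,20,0],[0,0,0],1],[[3.2,25,0],[0,0,0],1],[[3.8,30,0],[0,0,0],1],[[4.5,35,0],[0,0,0],1],[[5.1,40,0],[0,0,0],1],[[5.8,45,0],[0,0,0],1],[[6.4,50,0],[0,0,0],1],[[6.4,50,0],[0,0,0],1]]'; python3 snap.py 4
```

```text
time_s: 7.78
tcp_pos: [473.1, -46.1, 76.3]
orientation: [0.75, 0.661, 0.0, 0.0]
ft_force: [0.3, 0.5, -1.4]
width: 0.15
7.775 [473.09 -46.12  76.33] [0.7503 0.6611 0.     0.    ] [ 0.3  0.5 -1.4] 0.15
```

View pics/top4.png

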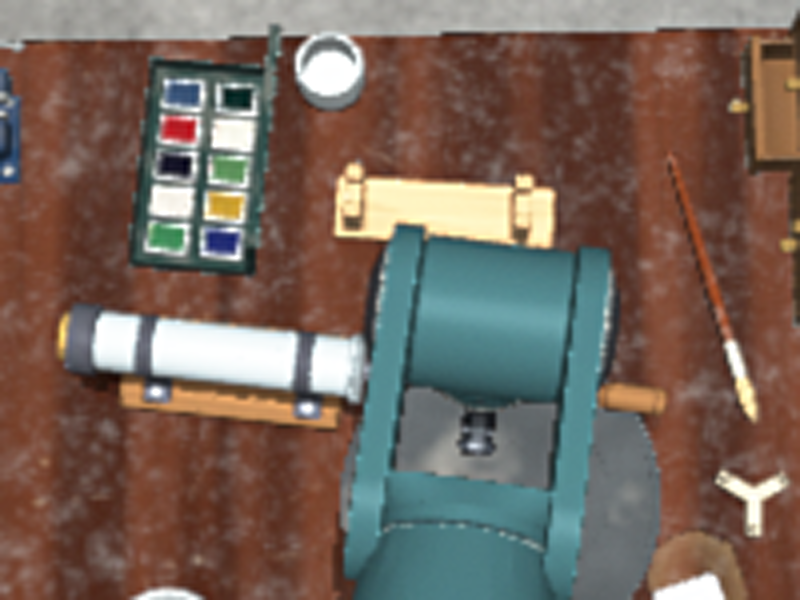

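```bash
python3 -m crank '[[[0.6,5,0],[0,0,0],1],[[1.3,10,0],[0,0,0],1],[[1.9,15,0],[0,0,0],1],[[2.6,20,0],[0,0,0],1],[[3.2,25,0],[0,0,0],1],[[3.9,30,0],[0,0,0],1],[[3.9,30,0],[0,0,0],1]]'
```

```text
time_s: 8.75
tcp_pos: [477.0, -16.1, 76.3]
orientation: [0.75, 0.661, -0.0, -0.0]
ft_force: [-0.3, -0.6, -1.4]
width: 0.15
```

```bash
python3 -m crank '[[[0.6,5,0],[0,0,0],1],[[1.3,10,0],[0,0,0],1],[[1.9,15,0],[0,0,0],1],[[2.6,20,0],[0,0,0],1],[[3.2,25,0],[0,0,0],1],[[3.9,30,0],[0,0,0],1],[[3.9,30,0],[0,0,0],1]]'; python3 snap.py 5
```

```text
time_s: 9.62
tcp_pos: [480.9, 13.9, 76.3]
orientation: [0.75, 0.661, -0.0, -0.0]
ft_force: [-0.4, 0.7, -1.4]
width: 0.15
9.625 [480.87  13.89  76.28] [ 0.7503  0.6611 -0.     -0.    ] [-0.4  0.7 -1.4] 0.15
```

View pics/side5.png

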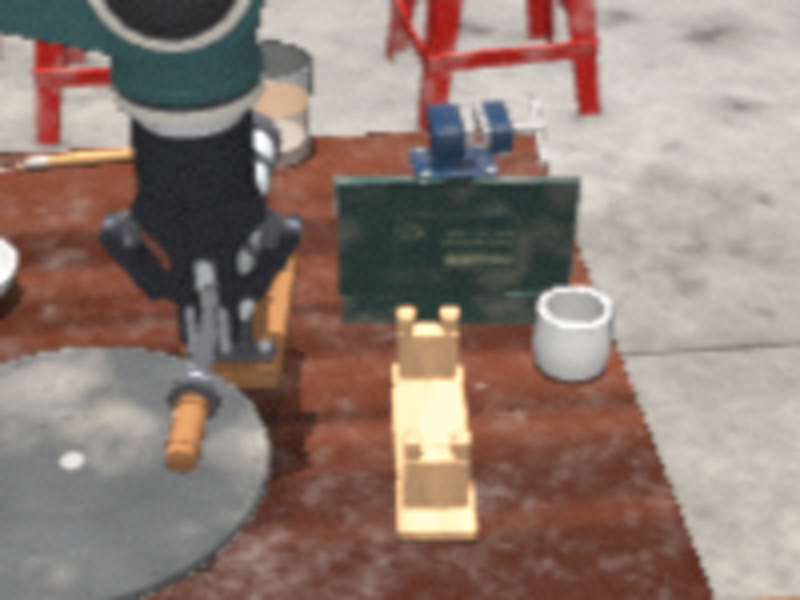

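View pics/top5.png

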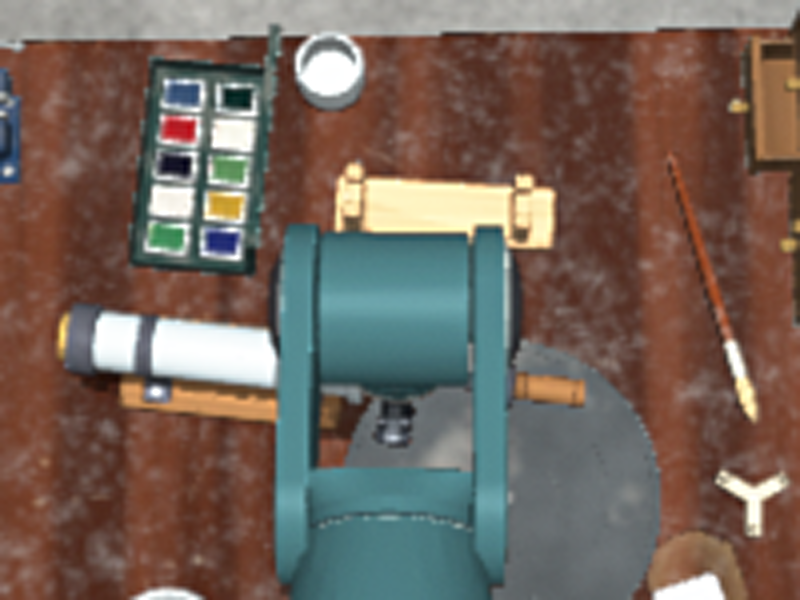

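```bash
python3 -m crank '[[[0,0,0],[0,0,0],0.5],[[0,0,0],[0,0,0],0],[[0,0,0],[0,0,0],-0.5],[[0,0,0],[0,0,0],-0.5],[[0,0,0],[0,0,0],-0.5],[[0,0,0],[0,0,0],-0.5],[[0,0,0],[0,0,0],-0.5],[[0,0,0],[0,0,0],-0.5],[[0,0,0],[0,0,0],-0.5],[[0,0,25],[0,0,0],-0.5],[[0,0,60],[0,0,0],-0.5],[[-4,-30,75],[0,0,0],-0.5],[[-9,-70,75],[0,0,0],-0.5],[[-14,-109,75],[0,0,0],-0.5],[[-14,-109,75],[0,0,0],-0.5],[[-14,-109,75],[0,0,0],-0.5]]'; python3 snap.py 6
```

```text
time_s: 11.72
tcp_pos: [466.8, -95.2, 151.3]
orientation: [0.751, 0.661, 0.0, -0.0]
ft_force: [0.2, 0.3, 0.5]
width: 0.751
11.725 [466.85 -95.25 151.28] [ 7.506e-01  6.608e-01  1.000e-04 -1.000e-04] [0.2 0.3 0.5] 0.751
```

View pics/side6.png

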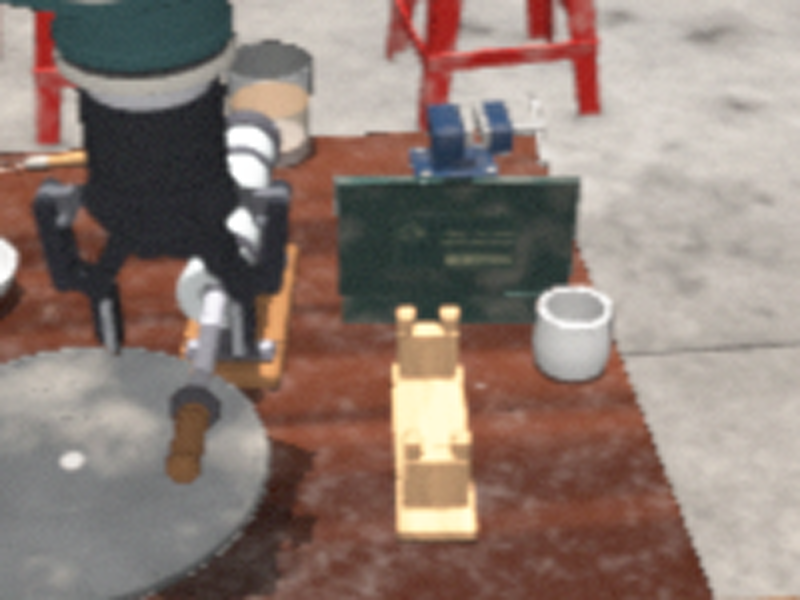

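View pics/top6.png

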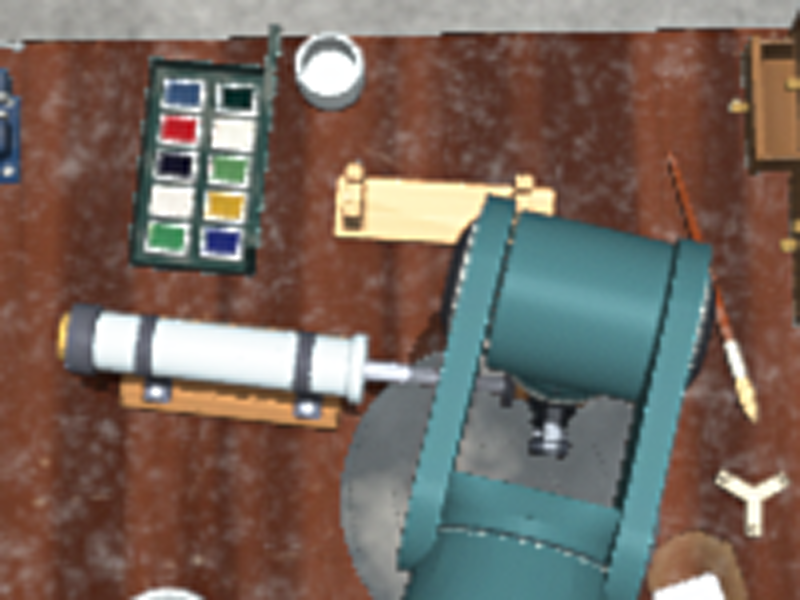

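```bash
python3 - <<'E'
from meas import *
for k,z in(("5",95),("6",90)):
    s=load(f"side{k}.npz");im=s["color"].astype(int)
    m=((im[...,2]-im[...,0])>30)
    m[:208]=0;m[235+3:]=0;m[:,:278]=0;m[:,293:]=0
    print(k);r=np.where(m.any(1))[0];print(r.min(),r.max())
    for v in range(r.min(),r.max()+1):
        c=np.where(m[v])[0];print(v,c.min(),c.max(),end="; ")
    print()
    t=load(f"top{k}.npz")
    cc=np.array([480.9,13.9,95])
    vv=np.array([.1273,.9919,0])
    for q in(-75,-83,-110,-137):print(q,"side",proj(s,cc+q*vv)[0].round(1),proj(s,cc+q*vv-[0,0,5])[0].round(1),"top",proj(t,cc+q*vv)[0].round(1))
    cv2.imwrite(f"pics/s{k}h.png",cv2.resize(s["color"][205:240,270:305],None,fx=16,fy=16,interpolation=0))
    cv2.imwrite(f"pics/t{k}h.png",cv2.resize(t["color"][195:225,305:375],None,fx=11,fy=11,interpolation=0))
E
```

```text
5
213 232
213 286 289; 214 284 290; 215 284 291; 216 283 291; 217 283 291; 218 283 291; 219 283 291; 220 283 290; 221 282 290; 222 282 290; 223 282 290; 224 282 290; 225 281 289; 226 281 289; 227 281 289; 228 281 289; 229 281 289; 230 281 288; 231 282 288; 232 283 287; 
-75 side [288.4 213. ] [288.5 214.6] top [340.3 210.1]
-83 side [287.9 215.1] [288.1 216.7] top [343.  210.4]
-110 side [286.4 222.2] [286.6 223.8] top [351.9 211.4]
-137 side [284.8 229.6] [285.  231.2] top [360.8 212.3]
6
216 235
216 286 290; 217 285 291; 218 284 291; 219 284 291; 220 284 291; 221 284 291; 222 284 291; 223 284 290; 224 284 290; 225 283 290; 226 283 290; 227 283 290; 228 283 289; 229 282 289; 230 282 289; 231 282 289; 232 282 289; 233 282 289; 234 283 288; 235 284 287; 
-75 side [288.4 213. ] [288.5 214.6] top [340.3 210.1]
-83 side [287.9 215.1] [288.1 216.7] top [343.  210.4]
-110 side [286.4 222.2] [286.6 223.8] top [351.9 211.4]
-137 side [284.8 229.6] [285.  231.2] top [360.8 212.3]
```

View pics/s6h.png

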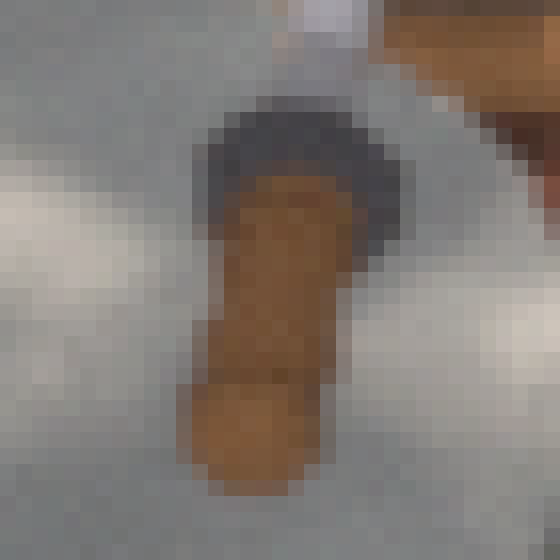

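View pics/t6h.png

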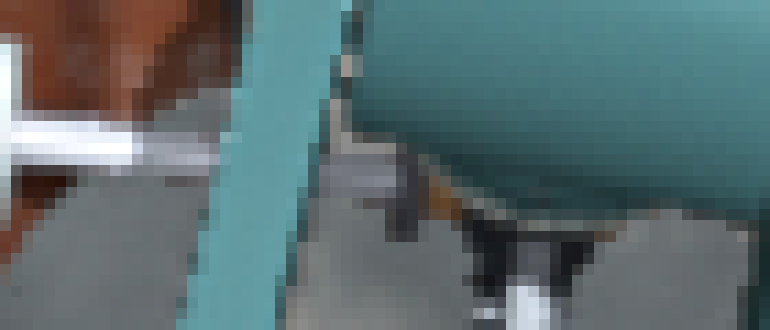

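View pics/s5h.png

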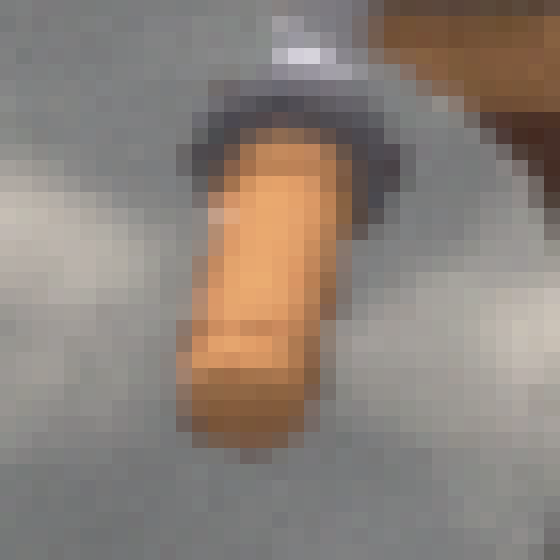

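```bash
python3 -m crank '[[[0,0,-30],[0,0,0],-0.5],[[0,0,-60],[0,0,0],-0.5],[[0,0,-81],[0,0,0],-0.5],[[0,0,-81],[0,0,0],-0.5],[[0,0,-81],[0,0,0],0],[[0,0,-81],[0,0,0],0.5],[[0,0,-81],[0,0,0],1],[[0,0,-81],[0,0,0],1],[[0,0,-81],[0,0,0],1],[[0,0,-81],[0,0,0],1],[[0,0,-81],[0,0,0],1],[[0,0,-81],[0,0,0],1]]' 40; python3 snap.py 7
```

```text
time_s: 13.32
tcp_pos: [466.9, -95.4, 70.4]
orientation: [0.75, 0.661, 0.0, 0.0]
ft_force: [1.4, 1.3, 3.1]
width: 0.23
13.325 [466.92 -95.39  70.38] [7.504e-01 6.610e-01 1.000e-04 0.000e+00] [1.4 1.3 3.1] 0.23
```

View pics/side7.png

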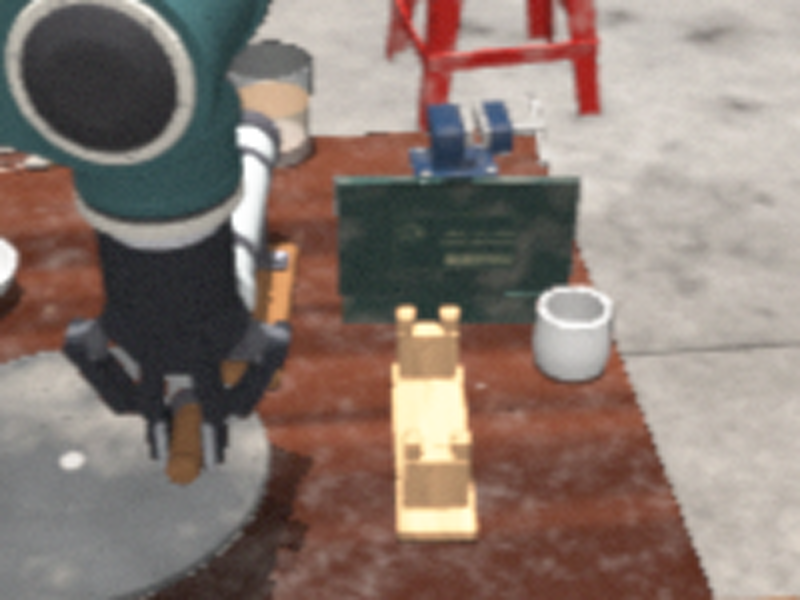

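View pics/top7.png

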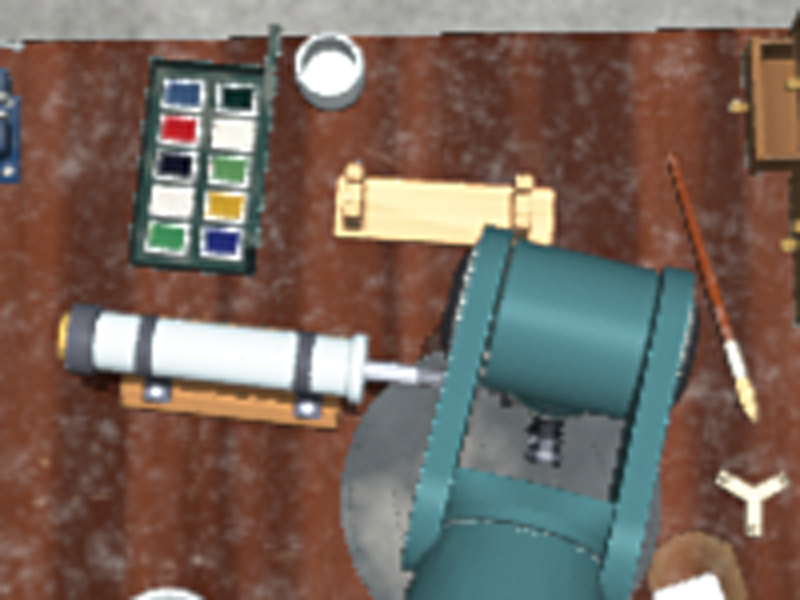

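```bash
python3 -m crank '[[[0,0,1.5],[-0.5,0.06,0],1],[[0,0,3],[-1,0.12,0],1],[[0,0,4.5],[-1.5,0.2,0],1],[[0,0,5.5],[-2,0.25,0],1],[[0,0,5.5],[-2,0.25,0],1],[[0,0,5.5],[-2,0.25,0],1]]'; python3 snap.py 8; python3 - <<'E'
from meas import *
s=load("side8.npz");cv2.imwrite("pics/s8h.png",cv2.resize(s["color"][205:240,270:305],None,fx=16,fy=16,interpolation=0))
im=s["color"].astype(int);m=((im[...,2]-im[...,0])>30)
m[:208]=0;m[238:]=0;m[:,:280]=0;m[:,293:]=0
r=np.where(m.any(1))[0];print(r.min(),r.max(),[(v,np.where(m[v])[0].min(),np.where(m[v])[0].max()) for v in range(r.max()-8,r.max()+1)])
E
```

```text
time_s: 14.18
tcp_pos: [466.8, -95.4, 75.7]
orientation: [0.75, 0.661, -0.013, 0.012]
ft_force: [-0.0, -0.0, 0.8]
width: 0.229
14.175 [466.79 -95.38  75.74] [ 0.7503  0.6609 -0.0132  0.0116] [-0.  -0.   0.8] 0.229
214 233 [(225, np.int64(282), np.int64(289)), (226, np.int64(282), np.int64(289)), (227, np.int64(282), np.int64(289)), (228, np.int64(282), np.int64(289)), (229, np.int64(282), np.int64(289)), (230, np.int64(282), np.int64(289)), (231, np.int64(282), np.int64(288)), (232, np.int64(282), np.int64(288)), (233, np.int64(283), np.int64(287))]
```

View pics/s8h.png

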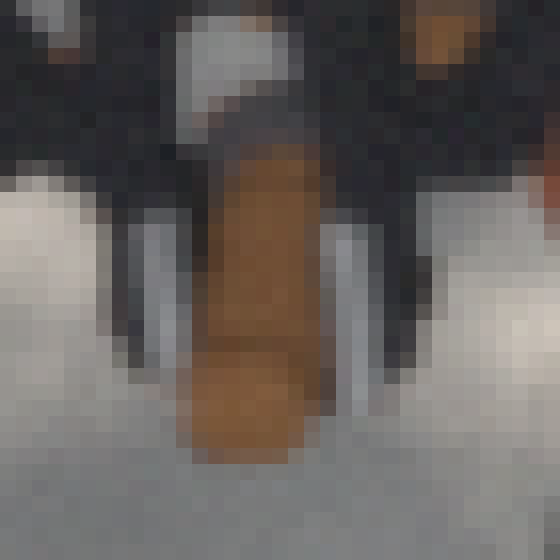

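```bash
python3 -m crank '[[[0.4,3,0],[0,0,0],1],[[0.8,6,0],[0,0,0],1],[[1.3,10,0],[0,0,0],1],[[1.8,14,0],[0,0,0],1],[[2.3,18,0],[0,0,0],1],[[2.6,20,0],[0,0,0],1],[[2.6,20,0],[0,0,0],1]]'; python3 -c "
from cell import bot;o=bot.observe();print(o['ft_force'],o['ft_torque'],o['tcp_pos'])"
```

```text
time_s: 15.15
tcp_pos: [469.5, -75.2, 75.8]
orientation: [0.75, 0.661, -0.013, 0.012]
ft_force: [-0.2, 1.6, 0.3]
width: 0.228
[-0.21299698  1.58320934  0.34217887] [0.25109784 0.03709836 0.01703787] [469.46658267 -75.15601653  75.8004661 ]
```

Almost no resistance; continue.

```bash
python3 -m crank '[[[0.6,5,0],[0,0,0],1],[[1.3,10,0],[0,0,0],1],[[1.9,15,0],[0,0,0],1],[[2.6,20,0],[0,0,0],1],[[3.2,25,0],[0,0,0],1],[[3.8,30,0],[0,0,0],1],[[4.5,35,0],[0,0,0],1],[[4.5,35,0],[0,0,0],1]]'; python3 snap.py 9; python3 -c "
from cell import bot;o=bot.observe();print(o['ft_force'],o['ft_torque'],o['tcp_pos'])"
```

```text
time_s: 16.15
tcp_pos: [474.0, -39.9, 75.8]
orientation: [0.75, 0.661, -0.013, 0.011]
ft_force: [1.0, 1.0, 1.1]
width: 0.23
16.15 [474.03 -39.91  75.81] [ 0.7501  0.661  -0.013   0.0115] [1.  1.  1.1] 0.23
[-0.28314024  1.21589922  2.12937769] [ 0.37291855 -0.04891374 -0.0600357 ] [473.99540279 -40.20962988  75.83628107]
```

View pics/top9.png

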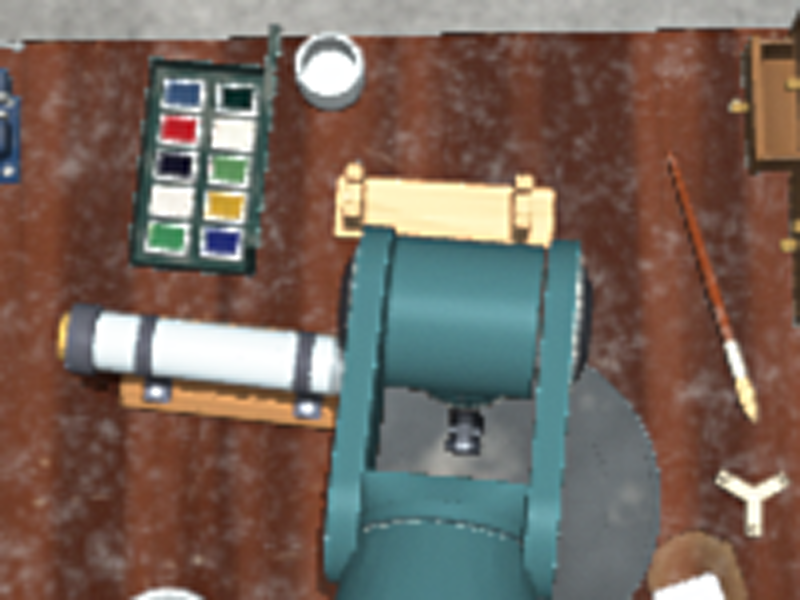

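```bash
python3 -m crank '[[[0.6,5,0],[0,0,0],1],[[1.3,10,0],[0,0,0],1],[[1.9,15,0],[0,0,0],1],[[2.6,20,0],[0,0,0],1],[[3.2,25,0],[0,0,0],1],[[3.8,30,0],[0,0,0],1],[[4.5,35,0],[0,0,0],1],[[5.1,40,0],[0,0,0],1],[[5.1,40,0],[0,0,0],1]]'; python3 snap.py 10;  python3 -c "
from cell import bot;o=bot.observe();print(o['ft_force'],o['ft_torque'],o['tcp_pos'])"
```

```text
time_s: 17.38
tcp_pos: [479.6, 0.1, 76.6]
orientation: [0.75, 0.661, -0.013, 0.012]
ft_force: [-0.4, 0.1, 7.3]
width: 0.229
17.375 [4.7958e+02 1.0000e-01 7.6560e+01] [ 0.7502  0.661  -0.0125  0.012 ] [-0.4  0.1  7.3] 0.229
[0.0945457  0.01374984 8.56656504] [ 0.1494283  -0.0332525   0.00885813] [4.79579812e+02 1.03660370e-01 7.65586814e+01]
```

View pics/side10.png

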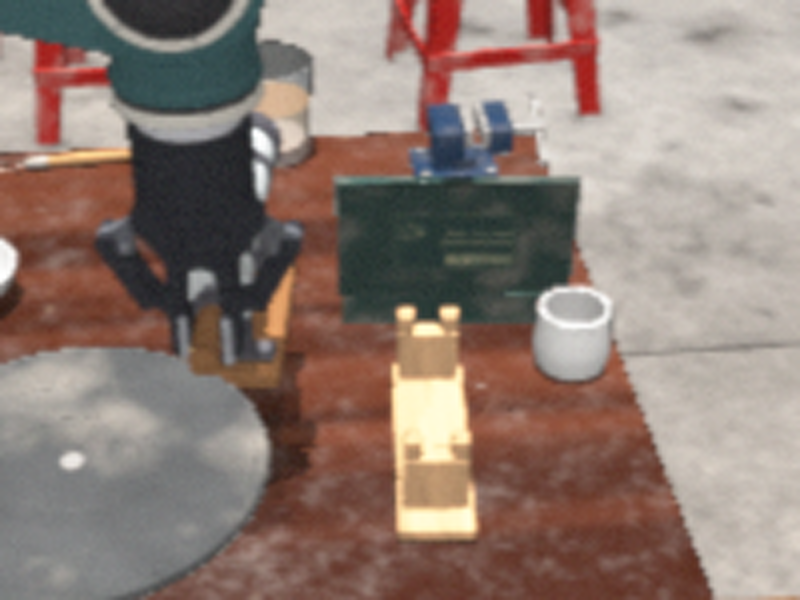

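```bash
python3 -m crank '[[[0,0,0.7],[0,0,0],1],[[0.2,1.5,1],[0,0,0],1],[[0.4,3,1],[0,0,0],1],[[0.6,4.5,1],[0,0,0],1],[[0.6,4.5,1],[0,0,0],1]]';  python3 -c "
from cell import bot;o=bot.observe();print(o['ft_force'],o['ft_torque'],o['tcp_pos'])"
```

```text
time_s: 18.1
tcp_pos: [479.7, 4.2, 76.8]
orientation: [0.75, 0.661, -0.013, 0.012]
ft_force: [0.1, -0.9, 4.7]
width: 0.232
[ 0.09797301 -0.94527074  4.6929919 ] [-0.15741968  0.02554648 -0.00033225] [479.65187675   4.23398974  76.81680662]
```

```bash
python3 -m crank '[[[0.2,1.5,0.3],[0,0,0],1],[[0.4,3,0.3],[0,0,0],1],[[0.5,4,0.3],[0,0,0],1],[[0.5,4,0.3],[0,0,0],1]]';  python3 -c "
from cell import bot;o=bot.observe();print(o['ft_force'],o['ft_torque'],o['tcp_pos'])"
```

```text
time_s: 18.6
tcp_pos: [480.1, 8.2, 77.1]
orientation: [0.75, 0.661, -0.013, 0.012]
ft_force: [0.6, -1.2, 3.7]
width: 0.23
[ 0.5924992  -1.18270009  3.69244849] [-0.07621445  0.05797714  0.06749812] [480.13670401   8.2214132   77.06552012]
```

```bash
python3 -m crank '[[[0.1,1,0],[0,0,0],1],[[0.3,2,0],[0,0,0],1],[[0.3,2,0],[0,0,0],1]]';  python3 -c "
from cell import bot;o=bot.observe();print(o['ft_force'],o['ft_torque'],o['tcp_pos'])"; python3 snap.py 11; python3 - <<'E'
import cv2,numpy as np
a=np.load("side11.npz")["color"];cv2.imwrite("pics/s11h.png",cv2.resize(a[175:210,275:310],None,fx=16,fy=16,interpolation=0))
E
```

```text
time_s: 18.98
tcp_pos: [480.4, 9.5, 77.2]
orientation: [0.75, 0.661, -0.014, 0.012]
ft_force: [-1.5, -8.0, 4.0]
width: 0.224
[-1.48988735 -8.00338013  3.98927866] [-1.23805289  0.32727583  0.02628241] [480.35352901   9.53887736  77.17600805]
18.975 [480.35   9.54  77.18] [ 0.7503  0.6608 -0.0137  0.012 ] [-1.5 -8.   4. ] 0.224
```

View pics/top11.png

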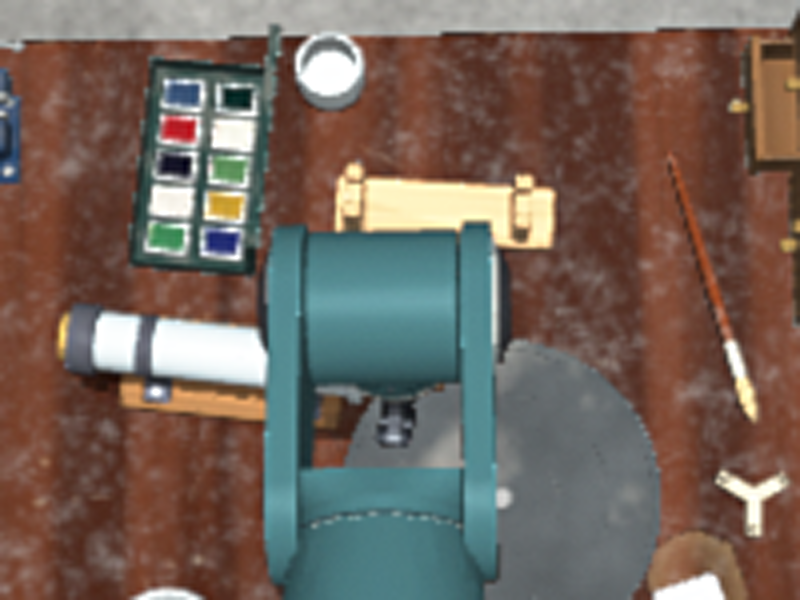

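```bash
python3 -m crank '[[[0.1,1,0],[0,0,0],1],[[0.1,1,0],[0,0,0],1]]'; python3 -m crank '[[[-0.2,-1.5,0],[0,0,0],1],[[-0.2,-1.5,0],[0,0,0],0.5],[[-0.2,-1.5,0],[0,0,0],0],[[-0.2,-1.5,0],[0,0,0],-0.6],[[-0.2,-1.5,0],[0,0,0],-0.6],[[-0.2,-1.5,0],[0,0,0],-0.6],[[-0.2,-1.5,0],[0,0,0],-0.6]]'; python3 snap.py 12; python3 - <<'E'
import cv2,numpy as np
a=np.load("side12.npz")["color"];cv2.imwrite("pics/s12h.png",cv2.resize(a[175:215,275:315],None,fx=14,fy=14,interpolation=0))
E
```

```text
time_s: 19.32
tcp_pos: [480.4, 9.7, 77.2]
orientation: [0.75, 0.661, -0.014, 0.013]
ft_force: [-3.5, -17.2, 5.8]
width: 0.231
time_s: 20.2
tcp_pos: [480.3, 9.6, 77.1]
orientation: [0.75, 0.661, -0.013, 0.012]
ft_force: [-0.0, 0.6, -0.4]
width: 0.797
20.2 [480.33   9.57  77.08] [ 0.7503  0.6608 -0.0132  0.0116] [-0.   0.6 -0.4] 0.797
```

View pics/s12h.png

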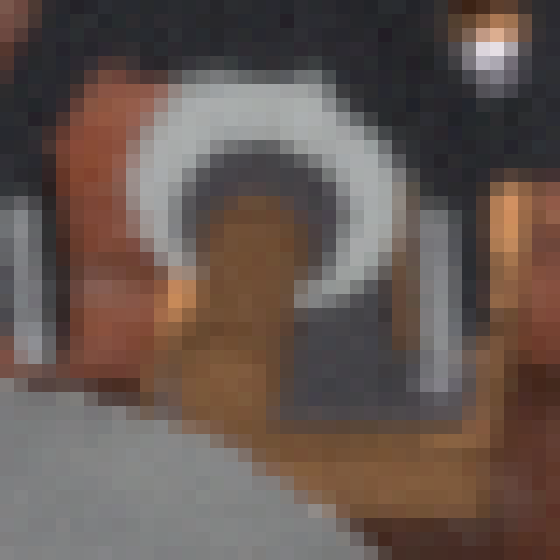

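```bash
python3 -m crank '[[[0,0,30],[0,0,0],-0.6],[[0,0,80],[0,0,0],-0.6],[[0,0,140],[0,0,0],-0.6],[[-40,-50,170],[0,0,0],-0.6],[[-80,-110,170],[0,0,0],-0.6],[[-100,-170,170],[0,0,0],-0.6],[[-100,-230,170],[0,0,0],-0.6],[[-100,-230,170],[0,0,0],-0.6],[[-100,-230,170],[0,0,0],-0.6]]'; python3 snap.py 13;  python3 - <<'E'
from meas import *
d=load("top13.npz");B=d["color"]
cv2.imwrite("pics/t13h.png",cv2.resize(B[190:225,290:340],None,fx=14,fy=14,interpolation=0))
s=load("side13.npz")["color"];cv2.imwrite("pics/s13h.png",cv2.resize(s[175:215,275:315],None,fx=14,fy=14,interpolation=0))
m=np.array([483.9,43,95]);v=np.array([.1273,.9919,0])
for q in(0,-8,-62):print(q,proj(d,m+q*v)[0].round(2))
print(B[205:211,300:330,2].astype(int)-B[205:211,300:330,0])
E
```

```text
time_s: 21.42
tcp_pos: [380.2, -220.8, 246.9]
orientation: [0.751, 0.66, -0.013, 0.011]
ft_force: [-0.1, 1.2, -0.6]
width: 0.802
21.425 [ 380.2  -220.79  246.91] [ 0.7509  0.6602 -0.0132  0.0113] [-0.1  1.2 -0.6] 0.802
0 [306.04 206.61]
-8 [308.67 206.89]
-62 [326.4  208.82]
[[ -1  -6 -12  -2   0 -13 -17 -18  -2  87 102  84  90  92  98  92  80  75
   66  25  12   3   2   3   3   1  -8  -9  -7  -6]
 [  0  -3  -8  -1   0 -12 -16 -19   6 103 114  93 105 112 110 108 107 105
  103  97  96  91  90  89  87  72  16  -8 -10  -7]
 [  0  -4  -9  -3   0 -13 -15 -21  19 110 122  97 112 117 117 116 113 113
  112 111 111 110 110 102 105 110  61   1 -10  -9]
 [ -2  -9 -10  -2   0 -21 -15 -20  19 101 113  88 107 116 118 118 117 117
  118 118 118 117 117 102 114 115  30 -14 -10  -9]
 [ -5 -12 -11  -4   0 -19 -14 -17  23  93 102  86  98 106 107 107 109 111
  114 113 116 116 114  97 114 116  28 -12 -12  -9]
 [ -9 -14 -12  -7  -1 -18 -15 -16  13  72  82  73  84  86  90  93  96 100
  101 104 105 108 107  96 111 107  21 -14 -11  -9]]
```

View pics/t13h.png

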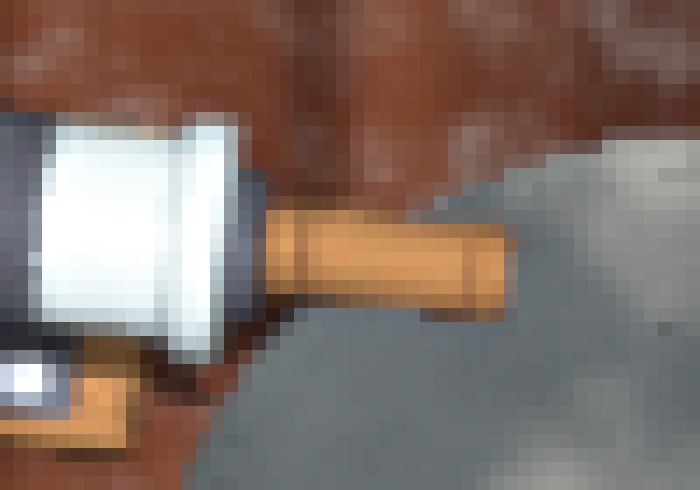

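View pics/side13.png

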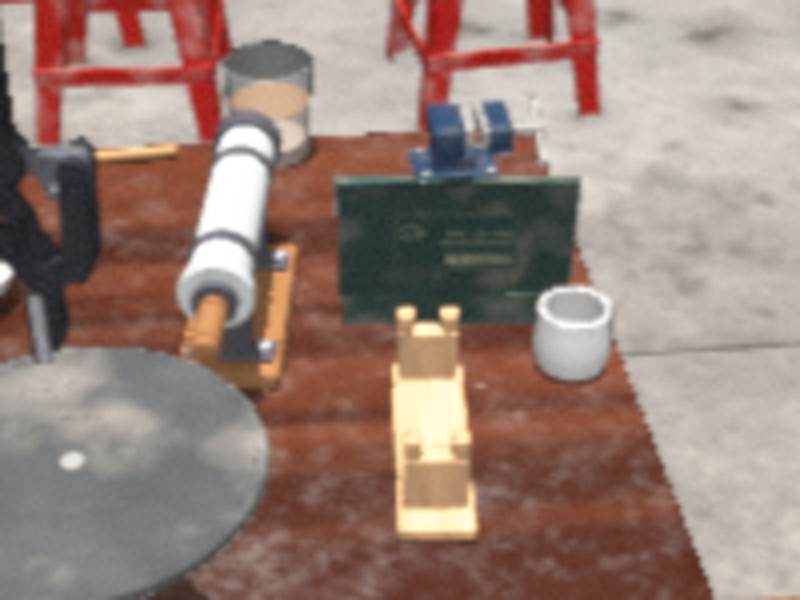

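View pics/top13.png

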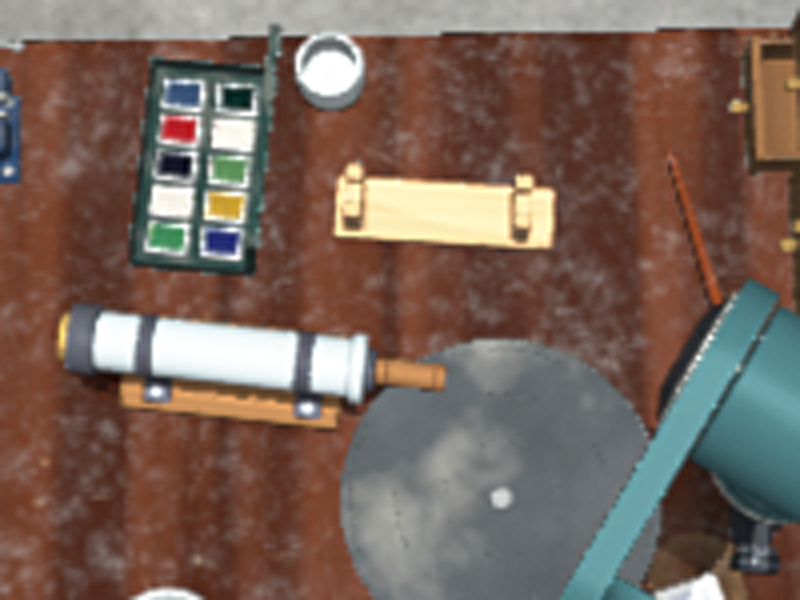

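```bash
python3 -c "
from cell import bot;print(bot.observe()['qd'].round(4));print(bot.finish_job())"
```

```text
[ 0.0159 -0.007   0.0002  0.0009 -0.0006 -0.0009]
the job is handed in; nothing more can be done
None
```

The plunger is home in the barrel and released, and I handed the job in at about 21.5 s of the 64 s allowed. I took it from the cradle by the rod and slid the tip about 86 mm into the bore. I let go there for about 0.8 s, then took it by the handle, lifted it level by about 5.5 mm and 2°, and pushed it home.

**What the last checks showed:**
- **Collar seated:** the axial force rose to 17 N with no further travel, about 1.5 mm past where I predicted the lip.
- **Plunger position:** from above, the collar lies against the lip and the handle end is within 0.2 px of its predicted home position (about 0.5 mm). From the side, the collar is concentric with the lip.
- **Bystanders:** the pot and glass look where they were, and so does what shows of the brush. In the last pictures the arm covers part of the brush, and the stilt and pigment jars were covered or out of view. The arm met nothing near them.

**What disagreed:**
- When first released, the handle appeared to sag about 6–8 mm in the side picture, more than the 5 mm stated.
- During the push the vertical force reached about 8 N because the grip was slightly low. I raised it by about 1.3 mm and the force dropped to about 4 N.
- The arm was still drifting very slightly (0.016 rad/s) when I handed in, clear of everything.

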